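Load a lidded pan into a drop-front serving carrier and hook it shut

ROBOT

A 6-joint arm with a two-finger parallel gripper is mounted at the origin on a cart in front of the work surface, level with it; the furniture and walls round the work are solid. World frame = base frame: x ahead of the robot, y to its left, z up, the work surface at z = 0. Lengths are in m, angles in rad, forces in N, time in s.
With the tool pointing down it reaches from about 0.325 to 0.75 m from the base axis. Payload 7.6 kg.
Tool frame: the origin (TCP) lies between the finger pads; the fingertips stand 19 mm ahead of it and the grasp point (between the pads) is the TCP; z points along the fingers, y is the line along which they close (so a half turn about z gives the same grasp; the last joint's range is limited). The gripper opens to 85 mm and grips with 20 to 120 N. Pads are 22 mm wide; open, the fingers measure 114 mm over their backs; the gripper's body (76 mm by 85 mm) begins 54 mm behind the grasp point. The pads swing forward as they close: fully open they stand 13 mm farther back than shut.
Start: joints at [1.083, 0.052, 1.401, -0, 1.689, -0.07], TCP at [0.213, 0.48, 0.25] pointing down, gripper open.
Joint ranges: [-2.9, 2.9], [-0.91, 2.17], [0.12, 2.37], [-1.06, 4.2], [0.26, 2.73], [-2.93, 2.93]. Speed limits (rad/s): [2.57, 2.57, 3.01, 3.14, 3.14, 3.14].

INTERFACE

Orientations are given as a unit quaternion [w, x, y, z].
In Python, from station import sense, get_image, camera_model, finish_job, spot_in, outline_of gives the robot as it stands.
- The arm moves only by the tool servo_tool, never from a script. Its argument "series" is a list of rows, each a list of 3 entries, a list of its own where there are three numbers: the turn, a rotation vector about the world's x, y, z in rad, then the shift along the world's x, y, z in m, then the closure in counts, from 0 (fully open) to 255 (shut). In form: [[[rx, ry, rz], [tx, ty, tz], gripper], ...]. A call has 1 to 20 rows; each row is the pose to reach, as a shift and turn from the pose commanded when the call began; what a row does not reach only later rows make up. A row lasts 1/8 s, in which the tool goes at most 62.5 mm and 10.7 degrees, less where a joint would pass 70% of its speed; a pose out of reach is approached as far as the arm can. A call with a gripper value outside its range is refused whole. The fingers move at their own pace and stop on an object; "force" is the grip in N (left out, the last holds). Time passes only in rows, so rows that repeat a pose let the fingers close. It gives the time, the measured TCP pose, the force, the opening and the grip force at its end, in the units of the state.
- sense(): the state, without advancing time (a new reading comes with each control period).
- get_image(name): name is "side" or "top" or "wrist"; returns (picture, depth): 384x512x3 uint8, red, green, blue; 384x512 float32, m along the optical axis (not along the pixel's ray), 0 where there is no reading.
- camera_model(name): a dict with "vertical_fov" (degrees; the focal length in pixels is half the picture's height over the tangent of half this angle, whatever the lens; pixels are square), "cx", "cy" (the principal point, pixels), "position" and "attitude" of the camera in the world; the wrist camera has in their place "hand_eye" (4x4, takes a point from camera to tool coordinates, whose origin is the TCP and whose axes are the flange's). Camera axes: x right, y up, looking along -z (the intrinsics and any distortion apply to the point x, -y, -z); pixel columns grow to the right and rows downward; lengths in m; the calibration is good to about 2 mm. A picture is of the moment at which its call begins: read the wrist's pose just before it. camera_model takes no time and is no camera call.
- finish_job(): hands the job in; it is judged then, once.
Trained networks look in the newest picture that a camera, given by its name, has taken for a name from the list of things; names that differ only in an ending like _2 or _b are one class to them, and where a whole thing is asked for, a point or a joint stands for the part that bears it (a point fixed in the world has none). Each returns a list of dicts, best first, with "conf" (0 to 1); they miss things now and then, are a little off and sometimes report something else, mostly with a low value. They report only what shows in the picture. A call takes as long as a camera call.
- spot_in(camera, thing): "location" ([x, y, z] in m, in the coordinates of the camera as it stood for that picture, good to about 4 mm: the middle of the surface that is visible of it).
- outline_of(camera, thing): "mask" (384x512 bool, what is visible of it).
The state is a dict: "t": time; "qpos": joint angles; "dq": joint speeds; "effort": joint torques, N m; "tcp_pos": TCP position; "tool_rot": TCP orientation; "force": force on the tool from outside, world axes, zero at the start; "ft_torque": the same for the moment, N m; "grip_width": finger opening in m; "grasp_force": force on a finger pad.
Only numpy, scipy, OpenCV 4.12 (cv2) and the standard library are available. Lean on these libraries where they do the work, as an engineer would, in place of code of your own. Each camera call takes 0.05 s, during which the arm holds its last target. There are 200 camera calls.

TASK

Load the lidded steel pan into the wooden serving carrier. It is too wide to grip, so slide it, never lifting it, up the lowered metal flap until it stands flat in the front bay, right home against the divider; then swing the flap up until it is fully shut and turn the hook over the flap's pin as far as it goes, so that the flap is locked for carrying. Leave the tin, the garlic and the peeler where they are.

Things in the scene. Friction and masses are not known exactly. Their poses are not given: they have to be found in the camera images.
- carrier: Open-topped light-wood serving carrier, 211 mm long, 136 wide, fixed. Origin: on the worktop, midway across, under the flap's hinge (front of its floor); x points into it (the way the pan goes in), y left of that, z up. Front bay: floor 15 mm high, x 0 to 138; side boards inside at y = +-59, 9 mm thick, 75 mm high. Behind it a bay, 122 mm high. Hook and pin are on its -y side.
- bay_home (a point): Point on the floor of the carrier's front bay where the middle of the pan's underside is when the pan is home: carrier x = 78, y = 0, z = 15 mm. The pan is then stopped by the divider, an upright board across the carrier whose face is at carrier x = 138 mm (top 76 mm above the worktop). Beyond world x = 0.61 m a wall cabinet hangs 0.46 m above the worktop.
- pan: Loose lidded steel pan (one rigid piece), 120 mm long (its x), 100 wide (its y), 48 high, upright sides, 0.4 to 0.8 kg. Origin: centre of its underside. It starts on the worktop before the flap, 20 to 60 mm off the carrier's centre line on the robot's side, turned up to 0.3 rad. In the bay its x lies along the carrier's x (either way), with 9 mm to spare at each side.
- flap (a joint): Drop front: aluminium plate 143 mm wide, 80 long, 3 thick, hinged along carrier y at x = 0, z = 15 mm. 0 = shut (upright against the side boards), 1.763 rad = open (the start): its free edge lies on the worktop at x = -79 mm, its upper face is a smooth 11 degree ramp to the bay floor, between kerbs 22 mm high and 138 mm apart. Stiff hinge: stays at any angle, about 4 N at the pin move it.
- flap_pull (a point): Grip point on the flap's pull pin: round steel, 10 mm thick, along carrier y, free for 35 mm towards the carrier and 14 mm outwards, where a 17 mm end disc begins. 70 mm from the hinge along the flap, 14 mm off its face: at carrier x = -71.4, y = -107, z = 15.4 mm when open, x = 14, z = 85 mm when shut. The pin turns easily between finger pads.
- hook (a joint): Bent steel rod latch, 8 mm thick, that swings in an upright plane beside the carrier's -y side about its pivot. 0 = latched (a stop): it reaches forward from the pivot over the flap's pin, its nose dropped in front of the pin; it grows as the hook swings up and back, to 1.8 rad. Starts between 1.1 and 1.7. Stays at any angle; about 1 N at the knob moves it. With the flap ajar the pin blocks it.
- hook_pivot (a point): Axis of the hook, parallel to the carrier's y: carrier x = 66, y = -83, z = 55 mm. A short boss holds it on the -y side board.
- hook_knob (a point): Centre of the black ball knob on the hook, 18 mm across, in the hook's plane, 75 mm from the pivot: at carrier x = 16, y = -83, z = 111 mm when latched; about straight above the pivot at 0.73 rad, 62 mm behind and 42 mm above it at 1.7 rad.
- tomato_tin: Food tin standing on the worktop, 75 mm across, 110 mm high; origin at the centre of its underside. Not to be disturbed.
- garlic: Bulb of garlic, 60 mm; origin at the centre of its underside. Not to be disturbed.
- peeler: Peeler lying on the worktop, 170 x 25 x 18 mm; origin under its middle. Not to be disturbed.

How it is judged:
By the outcome, as a careful person would: the job done as asked, in the order asked, and still so for the second after the job is handed in, with the robot touching nothing.
It also fails if it takes over 72 s, if anything falls off the work surface, if the arm or the gripper's body presses on something with over 40 N, if the wrist force passes 120 N, or if a joint passes its speed limit or range.

## Working session

There is one attempt and no reset: what is moved stays moved. The work goes in short steps, Python scripts to look and compute and a tool call to move; the robot and the scene stay as the last step left them, time stands still between calls to the robot, and variables do not carry over. Pictures are saved under pics/ and viewed, at most 10 in all, crops included, and the job is handed in when it is done.

Besides the shell and the picture viewer there is one more tool, called after "Emit:" in YAML: its name, and indented under it one key for each argument. servo_tool: Moves the arm, as the interface text tells. Its arguments: {"type":"object","properties":{"series":{"type":"array","items":{"type":"array"}},"force":{"type":"number"}},"required":["series"]}

```bash
mkdir -p pics; ls; cat > h.py <<'E'
import numpy as np, cv2
from station import *
from scipy.spatial.transform import Rotation as R
def Tcam(name):
    m=camera_model(name)
    if name=='wrist':
        s=sense(); T=np.eye(4); q=s['tool_rot']; T[:3,:3]=R.from_quat([q[1],q[2],q[3],q[0]]).as_matrix(); T[:3,3]=s['tcp_pos']
        return T@np.array(m['hand_eye']),m
    T=np.eye(4); a=np.array(m['attitude'])
    T[:3,:3]=a if a.shape==(3,3) else R.from_quat([a[1],a[2],a[3],a[0]]).as_matrix()
    T[:3,3]=m['position']; return T,m
def cloud(name,d,T,m):
    f=d.shape[0]/2/np.tan(np.radians(m['vertical_fov'])/2)
    v,u=np.mgrid[:d.shape[0],:d.shape[1]]
    if any(k in m for k in('distortion','dist','k1')): 
        pass
    p=np.stack([(u-m['cx'])/f*d,-(v-m['cy'])/f*d,-d,np.ones_like(d)],-1)
    return (p@T.T)[...,:3]
def w(T,l): return (T@np.r_[l,1])[:3]
E
python3 - <<'E'
from h import *
s=sense(); print(s['t'],s['tcp_pos'],s['tool_rot'],s['grip_width'])
for n in('top','side'):
    T,m=Tcam(n); print(n,m)
    im,d=get_image(n); cv2.imwrite(f'pics/{n}0.png',im[...,::-1]); np.savez(f'{n}0.npz',im=im,d=d)
    for th in('carrier','pan','flap','flap_pull','hook','hook_knob','tomato_tin','garlic','peeler'):
        print(th,[(np.round(w(T,o['location']),3).tolist(),round(o['conf'],2)) for o in spot_in(n,th)[:2]])
print(camera_model('wrist'))
E
```

```text
pics
0.0 [0.21287481 0.47962008 0.24947598] [-2.12499015e-04  2.07377049e-01  9.78260788e-01 -7.38948204e-04] 0.0856035458153453
top {'vertical_fov': 57.19448157828073, 'cx': 259.85944941603304, 'cy': 187.80932021135519, 'position': array([ 0.3981885 , -0.06643445,  1.02898793]), 'attitude': array([-0.69922666, -0.04821061,  0.05461084,  0.71117893])}
carrier [([0.53, -0.197, 0.015], 0.95)]
pan [([0.502, 0.068, 0.046], 0.65)]
flap [([0.535, -0.075, 0.005], 0.71)]
flap_pull [([0.532, -0.07, 0.009], 0.85)]
hook []
hook_knob []
tomato_tin [([0.705, 0.14, 0.109], 0.59)]
garlic [([0.696, 0.007, 0.043], 0.82), ([0.451, -0.209, 0.107], 0.39)]
peeler [([0.376, -0.272, 0.016], 0.92)]
side {'vertical_fov': 52.85742574655149, 'cx': 253.00196516073353, 'cy': 185.06284836612863, 'position': array([0.34126222, 0.56257702, 0.63998008]), 'attitude': array([-0.15297404, -0.06068962,  0.41552799,  0.89456817])}
carrier [([0.534, -0.188, 0.024], 0.62)]
pan [([0.498, 0.099, 0.043], 0.75)]
flap [([0.533, -0.068, 0.003], 0.63)]
flap_pull [([0.538, -0.072, 0.008], 0.8)]
hook [([0.698, 0.02, 0.034], 0.52), ([0.44, -0.201, 0.088], 0.5)]
hook_knob [([0.532, -0.071, 0.001], 0.49), ([0.443, -0.196, 0.083], 0.45)]
tomato_tin [([0.709, 0.164, 0.096], 0.67), ([0.535, -0.069, 0.012], 0.3)]
garlic [([0.695, 0.018, 0.033], 0.68)]
peeler []
{'vertical_fov': 59.66300347245586, 'cx': 259.8034411058727, 'cy': 191.8705115248059, 'hand_eye': array([[-1.54487641e-04,  9.61497535e-01,  2.74813513e-01,
         6.90279922e-02],
       [ 9.99999194e-01, -1.97887366e-04,  1.25450793e-03,
        -6.69481133e-04],
       [ 1.26058840e-03,  2.74813485e-01, -9.61496729e-01,
        -1.23658098e-01],
       [ 0.00000000e+00,  0.00000000e+00,  0.00000000e+00,
         1.00000000e+00]])}
```

View pics/top0.png

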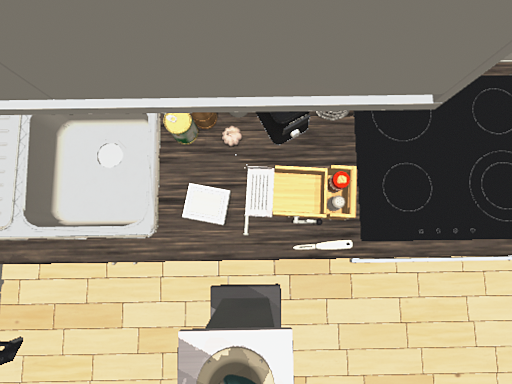

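View pics/side0.png

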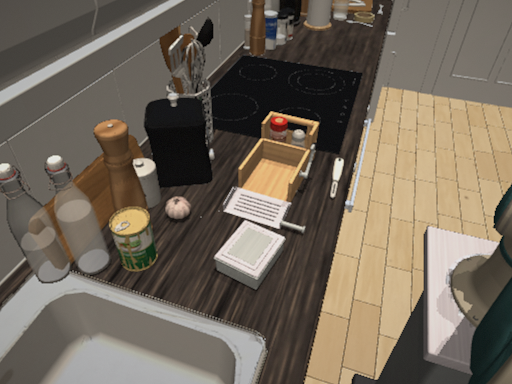

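```bash
python3 - <<'E'
from h import *
for n in('top','side'):
    T,m=Tcam(n); im,d=get_image(n); P=cloud(n,d,T,m)
    for th,lo,hi in(('carrier',.066,.084),('carrier',.06,.14),('carrier',.11,.135),('pan',.04,.056),('flap',-.005,.022),('flap_pull',-.01,.04)):
        o=outline_of(n,th)
        if not o: print(n,th,None); continue
        M=o[0]['mask']&(d>0); q=P[M]; k=(q[:,2]>lo)&(q[:,2]<hi); q=q[k]
        if len(q)<5: print(n,th,lo,'few',len(q)); continue
        r=cv2.minAreaRect((q[:,:2]*1000).astype(np.float32)); print(n,th,lo,len(q),'c',np.round(r[0],1),'sz',np.round(r[1],1),'ang',round(r[2],2),'med z',np.round(np.percentile(q[:,2],[10,50,90]),4))
        if lo==.066:
            # long boards: fit lines
            pass
    # worktop z check
    sel=(abs(P[...,0]-.45)<.02)&(abs(P[...,1]-.18)<.02); print('top z',np.median(P[sel][:,2]))
E
```

```text
top carrier 0.066 726 c [ 518.3 -215.4] sz [207.7 154.3] ang 86.04 med z [0.0703 0.075  0.0784]
top carrier 0.06 1857 c [ 515.5 -218.4] sz [213.7 159.4] ang 85.96 med z [0.0704 0.096  0.1219]
top carrier 0.11 745 c [ 503.7 -281.5] sz [106.4 182.6] ang 64.34 med z [0.1159 0.1205 0.1232]
top pan 0.04 1480 c [502.3  76.7] sz [119.7  99.7] ang 78.82 med z [0.0436 0.0472 0.0501]
top flap -0.005 1323 c [516.4 -72.5] sz [ 79.8 199.8] ang 84.64 med z [0.0015 0.0081 0.0152]
top flap_pull -0.01 1380 c [510.6 -72.8] sz [ 79.  197.2] ang 86.92 med z [0.0017 0.0086 0.017 ]
top z 0.00016010379891340243
side carrier 0.066 842 c [ 515.8 -218.5] sz [216.2 154.4] ang 86.13 med z [0.0682 0.0733 0.079 ]
side carrier 0.06 2122 c [ 514.5 -217.8] sz [217.5 157.6] ang 86.28 med z [0.0658 0.0838 0.1189]
side carrier 0.11 550 c [ 512.3 -260.8] sz [125. 158.] ang 85.45 med z [0.1123 0.1181 0.1205]
side pan 0.04 2265 c [500.4  77.8] sz [119.4  99.2] ang 79.3 med z [0.0433 0.0462 0.0481]
side flap -0.005 261 c [ 376.6 -249.6] sz [ 24.  157.6] ang 3.88 med z [0.0063 0.0116 0.0145]
side flap_pull -0.01 1978 c [516.4 -75.2] sz [ 96.  219.1] ang 82.76 med z [-0.0005  0.007   0.0161]
top z -0.0009853344869629743
```

```bash
python3 - <<'E'
from h import *
for n in('top','side'):
    T,m=Tcam(n); z=np.load(f'{n}0.npz'); P=cloud(n,z['d'],T,m).reshape(-1,3)
    for yaw in np.radians([-94]):
        x=np.array([np.cos(yaw),np.sin(yaw)]); y=np.array([-x[1],x[0]]); o=np.array([.522,-.115])
        q=np.c_[(P[:,:2]-o)@x,(P[:,:2]-o)@y,P[:,2]]*1000
        S=lambda c:q[c]
        t=S((q[:,2]>71)&(q[:,2]<79)&(q[:,0]>10)&(q[:,0]<120)&(abs(q[:,1])<95))
        for sg in(1,-1):
            a=t[sg*t[:,1]>40]; 
            if len(a)>8:
                c=np.polyfit(a[:,0],a[:,1],1); r=a[:,1]-np.polyval(c,a[:,0]); a=a[abs(r)<6]; c=np.polyfit(a[:,0],a[:,1],1)
                print(n,'board',sg,len(a),'slope',c[0].round(4),'mid y@60',np.polyval(c,60).round(1),np.percentile(a[:,1],[3,97]).round(1))
        e=S((q[:,2]>60)&(q[:,2]<79)&(abs(abs(q[:,1])-63.5)<7)&(abs(q[:,0])<30)); print('front x',np.percentile(e[:,0],[0,2,5]).round(1))
        f=S((abs(q[:,2]-15)<4)&(abs(q[:,1])<50)&(q[:,0]>20)&(q[:,0]<150)); print('floor x max',np.percentile(f[:,0],[95,99]).round(1), 'z',np.median(f[:,2]).round(1))
        f=S((abs(q[:,2]-15)<4)&(abs(q[:,1])<75)&(q[:,0]>20)&(q[:,0]<130)); print('floor y',np.percentile(f[:,1],[1,99]).round(1))
        dv=S((q[:,2]>66)&(q[:,2]<82)&(abs(q[:,1])<45)&(q[:,0]>110)&(q[:,0]<170)); print('div x',np.percentile(dv[:,0],[2,10,50,90]).round(1),np.polyfit(dv[:,1],dv[:,0],1).round(4))
        k=S((q[:,1]<-72)&(q[:,1]>-100)&(q[:,2]>40)&(q[:,0]>-20)&(q[:,0]<200))
        hi=np.argsort(q[:,0]); print('hook pts',len(k))
        for x0 in range(0,180,12):
            b=k[(k[:,0]>=x0)&(k[:,0]<x0+12)]
            if len(b): print(x0,len(b),b[:,1].mean().round(1),np.percentile(b[:,2],[10,50,95]).round(0))
        pn=S((q[:,1]<-80)&(q[:,1]>-140)&(q[:,2]>8)&(q[:,2]<30)&(q[:,0]<-40)&(q[:,0]>-100)); print('pin',len(pn),pn.mean(0).round(1),np.percentile(pn[:,1],[1,99]).round(1), np.percentile(pn[:,0],[5,95]).round(1))
E
```

```text
top board 1 131 slope 0.0029 mid y@60 75.0 [71.1 79.5]
top board -1 134 slope -0.0067 mid y@60 -51.7 [-55.7 -47.3]Traceback (most recent call last):
  File "<stdin>", line 14, in <module>
    return _quantile_unchecked(
        a, q, axis, out, overwrite_input, method, keepdims, weights)
    return _ureduce(a,
                    func=_quantile_ureduce_func,
    ...<5 lines>...
                    overwrite_input=overwrite_input,
                    method=method)
    r = func(a, **kwargs)
    result = _quantile(arr,
                       quantiles=q,
    ...<2 lines>...
                       out=out,
                       weights=wgt)
    slices_having_nans = np.isnan(arr[-1, ...])
                                  ~~~^^^^^^^^^
IndexError: index -1 is out of bounds for axis 0 with size 0
```

```bash
python3 - <<'E'
from h import *
pc=lambda a,p: np.percentile(a,p).round(1) if len(a) else None
for n in('top','side'):
    T,m=Tcam(n); z=np.load(f'{n}0.npz'); P=cloud(n,z['d'],T,m).reshape(-1,3)
    yaw=np.radians(-94)
    x=np.array([np.cos(yaw),np.sin(yaw)]); y=np.array([-x[1],x[0]]); o=np.array([.5337,-.1158])
    q=np.c_[(P[:,:2]-o)@x,(P[:,:2]-o)@y,P[:,2]]*1000
    t=q[(q[:,2]>69)&(q[:,2]<79)&(q[:,0]>10)&(q[:,0]<120)&(abs(q[:,1])<95)]
    for sg in(1,-1):
        a=t[abs(sg*t[:,1]-63.5)<9]; c=np.polyfit(a[:,0],a[:,1],1); print(n,'board',sg,len(a),c[0].round(4),np.polyval(c,60).round(1),pc(a[:,1],[3,97]))
    e=q[(q[:,2]>60)&(q[:,2]<79)&(abs(abs(q[:,1])-63.5)<7)&(abs(q[:,0])<60)]; print('front x',pc(e[:,0],[0,2,5]))
    f=q[(abs(q[:,2]-15)<4)&(abs(q[:,1])<50)&(q[:,0]>20)&(q[:,0]<180)]; print('floor xmax',pc(f[:,0],[95,99]))
    dv=q[(q[:,2]>70)&(q[:,2]<82)&(abs(q[:,1])<45)&(q[:,0]>110)&(q[:,0]<170)]; print('div x',pc(dv[:,0],[2,10,50,90]),np.polyfit(dv[:,1],dv[:,0],1).round(4))
    r=q[(q[:,2]>112)&(q[:,2]<130)&(abs(q[:,1])<80)&(q[:,0]>100)&(q[:,0]<240)]; print('rear x',pc(r[:,0],[2,98]),pc(r[:,1],[2,98]))
    k=q[(q[:,1]<-73)&(q[:,1]>-100)&(q[:,2]>40)&(q[:,0]>-20)&(q[:,0]<200)]
    for x0 in range(0,180,10):
        b=k[(k[:,0]>=x0)&(k[:,0]<x0+10)]
        if len(b): print(x0,len(b),b[:,1].mean().round(1),pc(b[:,2],[10,50,95]))
    pn=q[(q[:,1]<-80)&(q[:,1]>-150)&(q[:,2]>9)&(q[:,2]<30)&(q[:,0]<-40)&(q[:,0]>-100)]; print('pin',len(pn),pn.mean(0).round(1),pc(pn[:,1],[1,99]),pc(pn[:,0],[5,95]))
    pan=q[(q[:,2]>42)&(q[:,2]<54)&(q[:,0]<-90)&(q[:,0]>-300)&(abs(q[:,1])<130)]; R2=cv2.minAreaRect(pan[:,:2].astype(np.float32)); print('pan in carrier',np.round(R2[0],1),np.round(R2[1],1),R2[2],pan[:,:2].mean(0))
E
```

```text
top board 1 140 0.0019 63.1 [59.1 67.9]
top board -1 140 -0.0016 -63.3 [-67.4 -58.9]
front x [-3.2 -3.1 -0.6]
floor xmax [154.5 173.2]
div x [134.3 134.9 139.6 157.6] [-5.060000e-02  1.430507e+02]
rear x [144.6 209.6] [-67.7  66. ]
50 8 -81.6 [57.7 61.3 63.4]
60 18 -80.7 [59.3 61.3 65. ]
70 12 -82.9 [67.5 69.7 74.3]
80 18 -83.0 [ 76.1  81.8 123.7]
90 17 -83.1 [ 90.5 122.1 126. ]
100 11 -83.5 [109.6 116.9 121.1]
110 26 -83.0 [109.9 112.2 115.6]
120 11 -83.3 [108.7 112.  114.3]
pin 61 [ -74.8 -104.9   19.7] [-125.3  -82.5] [-79.7 -70.2]
pan in carrier [-189.5  -45.3] [ 99.4 119. ] 82.1758804321289 [-189.15605606  -45.65969122]
side board 1 101 -0.0025 61.5 [57.6 66.4]
side board -1 115 -0.0008 -64.9 [-68.7 -60.3]
front x [-5.4 -4.5 -3.5]
floor xmax [134.3 136.8]
div x [133.6 134.6 148.2 161.8] [-8.260000e-02  1.469752e+02]
rear x [143.9 206.5] [-68.5  64.3]
50 24 -81.4 [52.5 55.5 59.4]
60 18 -83.0 [54.9 59.6 64.4]
70 20 -84.1 [62.4 68.1 74.6]
80 27 -84.0 [ 75.2  81.4 120.8]
90 34 -84.2 [ 84.7  93.1 121.6]
100 13 -86.2 [ 97.9 104.9 115. ]
110 21 -86.6 [101.5 109.3 113.3]
120 3 -83.2 [110.1 110.4 112.1]
pin 105 [ -77.2 -106.    17. ] [-126.9  -81. ] [-81.4 -71.8]
pan in carrier [-190.6  -46.7] [ 97.5 119.2] 82.05986785888672 [-195.33784313  -47.87222989]
```

Emit:
servo_tool:
  series:
    - [[0,0,0.1],[0.03,-0.055,-0.02],0]
    - [[0,0,0.2],[0.06,-0.11,-0.04],0]
    - [[0,0,0.216],[0.09,-0.165,-0.06],0]
    - [[0,0,0.216],[0.12,-0.22,-0.08],0]
    - [[0,0,0.216],[0.15,-0.275,-0.1],0]
    - [[0,0,0.216],[0.18,-0.33,-0.12],0]
    - [[0,0,0.216],[0.209,-0.386,-0.13],0]
    - [[0,0,0.216],[0.209,-0.386,-0.18],0]
    - [[0,0,0.216],[0.209,-0.386,-0.2195],0]
    - [[0,0,0.216],[0.209,-0.386,-0.2195],0]

```text
t: 2.95
tcp_pos: [0.4198, 0.0933, 0.0283]
tool_rot: [-0.003, 0.101, 0.995, -0.001]
force: [-0.3, 0.6, 1.1]
grip_width: 0.0854
grasp_force: 0.0
```

Emit:
servo_tool:
  series:
    - [[0,0,0],[0.01,-0.002,0],0]
    - [[0,0,0],[0.018,-0.004,0],0]
    - [[0,0,0.02],[0.025,-0.006,0],0]
    - [[0,0,0.04],[0.032,-0.008,0],0]
    - [[0,0,0.07],[0.039,-0.01,0],0]
    - [[0,0,0.09],[0.046,-0.011,0],0]
    - [[0,0,0.11],[0.053,-0.013,0],0]
    - [[0,0,0.13],[0.059,-0.014,0],0]
    - [[0,0,0.13],[0.063,-0.015,0],0]
    - [[0,0,0.13],[0.063,-0.015,0],0]

```text
t: 4.2
tcp_pos: [0.4857, 0.0792, 0.0319]
tool_rot: [0.0, 0.036, 0.999, 0.0]
force: [-3.0, 0.8, 2.5]
grip_width: 0.0853
grasp_force: 1.7
```

```bash
cat > pan.py <<'E'
from h import *
o=np.array([.5334,-.1123]); yaw=np.radians(-94); x=np.array([np.cos(yaw),np.sin(yaw)]); y=np.array([-x[1],x[0]])
def tow(X,Y): return o+(X*x+Y*y)/1000
if __name__=='__main__':
    s=sense(); c=(s['tcp_pos'][:2]-o); print('t',s['t'],'tcp car',c@x*1000,c@y*1000,s['tcp_pos'],s['force'])
    for n in('side',):
        T,m=Tcam(n); im,d=get_image(n); P=cloud(n,d,T,m); M=outline_of(n,'pan')
        cv2.imwrite(f"pics/{n}_{s['t']:.1f}.png",im[...,::-1])
        if not M: print('none'); continue
        M=M[0]['mask'];q=P[M&(d>0)]; q=q[(q[:,2]>.041)&(q[:,2]<.07)]; k=np.c_[(q[:,:2]-o)@x,(q[:,:2]-o)@y]*1000
        r=cv2.minAreaRect(k.astype(np.float32)); print(n,np.round(r[0],1),np.round(r[1],1),round(r[2],1),np.percentile(k,[1,99],axis=0).round(1).tolist(),np.median(q[:,2]).round(3))
E
python3 pan.py
```

```text
t 4.2 tcp car -187.65552408492914 -60.96710817545951 [0.48567159 0.07915126 0.03194072] [-3.04849078  0.75469047  2.5249011 ]
side [-187.    -0.6] [119.3  95.5] 0.4 [[-245.1, -40.0], [-131.9, 45.5]] 0.047
```

Emit:
servo_tool:
  series:
    - [[0,0,0],[-0.025,0,0],0]
    - [[0,0,0],[-0.025,0,0.05],0]
    - [[0,0,-0.1],[-0.025,0,0.09],0]
    - [[0,0,-0.28],[-0.01,0.01,0.09],75]
    - [[0,0,-0.46],[0.01,0.03,0.09],75]
    - [[0,0,-0.64],[0.03,0.05,0.09],75]
    - [[0,0,-0.82],[0.05,0.07,0.09],75]
    - [[0,0,-1.0],[0.067,0.082,0.09],75]
    - [[0,0,-1.18],[0.067,0.082,0.09],75]
    - [[0,0,-1.36],[0.067,0.082,0.09],75]
    - [[0,0,-1.5],[0.067,0.082,0.07],75]
    - [[0,0,-1.571],[0.067,0.082,0.04],75]
    - [[0,0,-1.571],[0.067,0.082,0.014],75]
    - [[0,0,-1.571],[0.067,0.082,0.014],75]

```text
t: 6.05
tcp_pos: [0.551, 0.1605, 0.043]
tool_rot: [-0.001, 0.732, 0.681, -0.002]
force: [0.1, -0.3, -0.5]
grip_width: 0.0605
grasp_force: 0.0
```

```bash
python3 pan.py
```

```text
t 6.05 tcp car -273.4100900910161 -1.4321692870643248 [0.55104344 0.16054398 0.0430211 ] [ 0.11881393 -0.25170298 -0.47208427]
side [-186.7  -11. ] [119.2  79.4] 0.5 [[-228.0, -49.4], [-129.1, 23.0]] 0.047
```

Emit:
servo_tool:
  series:
    - [[0,0,0],[-0.0006,-0.012,0.002],75]
    - [[0,0,0],[-0.0012,-0.022,0.002],75]
    - [[0,0,0],[-0.0018,-0.032,0.002],75]
    - [[0,0,0],[-0.0025,-0.043,0.002],75]
    - [[0,0,0],[-0.0032,-0.054,0.002],75]
    - [[0,0,0],[-0.004,-0.065,0.002],75]
    - [[0,0,0],[-0.0048,-0.076,0.002],75]
    - [[0,0,0],[-0.0055,-0.087,0.002],75]
    - [[0,0,0],[-0.0062,-0.098,0.002],75]
    - [[0,0,0],[-0.007,-0.109,0.002],75]
    - [[0,0,0],[-0.0078,-0.12,0.002],75]
    - [[0,0,0],[-0.0085,-0.131,0.002],75]
    - [[0,0,0],[-0.0092,-0.142,0.002],75]
    - [[0,0,0],[-0.01,-0.153,0.002],75]
    - [[0,0,0],[-0.0107,-0.164,0.002],75]
    - [[0,0,0],[-0.0114,-0.175,0.002],75]
    - [[0,0,0],[-0.0121,-0.186,0.002],75]
    - [[0,0,0],[-0.0128,-0.197,0.002],75]
    - [[0,0,0],[-0.0135,-0.208,0.002],75]
    - [[0,0,0],[-0.0135,-0.208,0.002],75]

```text
t: 8.65
tcp_pos: [0.5414, -0.0447, 0.0512]
tool_rot: [0.001, 0.732, 0.681, 0.005]
force: [1.7, 16.2, 13.0]
grip_width: 0.0605
grasp_force: 8.5
```

```bash
python3 pan.py; ls pics
```

```text
t 8.65 tcp car -68.0028310552868 3.2403645292954577 [ 0.54137611 -0.04468886  0.05120937] [ 1.73716702 16.23986933 12.96049974]
side [-7.6 -3.1] [ 90.2 134.5] 90.0 [[-59.1, -47.9], [55.4, 38.0]] 0.054
side0.png
side_4.2.png
side_6.0.png
side_8.7.png
top0.png
```

```bash
python3 -c "
import cv2;i=cv2.imread('pics/side_8.7.png')[120:300,190:350];cv2.imwrite('pics/c1.png',cv2.resize(i,None,fx=3.3,fy=3.3,interpolation=2))"
```

```text
(no output)
```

View pics/c1.png

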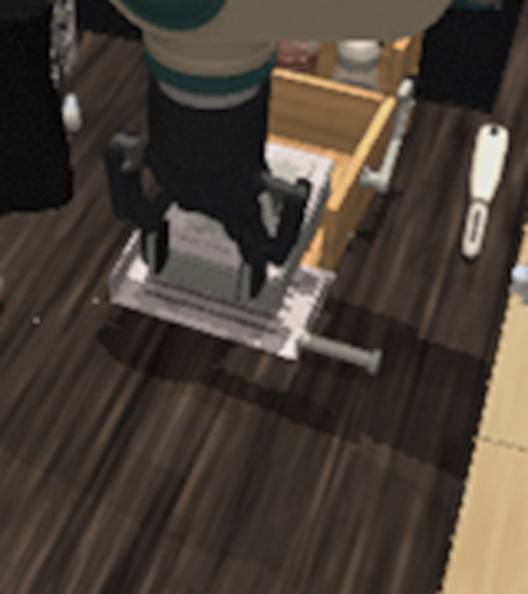

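Emit:
servo_tool:
  series:
    - [[0,0,0],[-0.001,-0.01,0],75]
    - [[0,0,0],[-0.002,-0.02,0],75]
    - [[0,0,0],[-0.003,-0.03,0],75]
    - [[0,0,0],[-0.004,-0.04,0],75]
    - [[0,0,0],[-0.005,-0.048,0],75]
    - [[0,0,0],[-0.006,-0.056,0],75]
    - [[0,0,0],[-0.0065,-0.064,0],75]
    - [[0,0,0],[-0.007,-0.07,0],75]
    - [[0,0,0],[-0.007,-0.073,0],75]
    - [[0,0,0],[-0.007,-0.073,0],75]

```text
t: 10.0
tcp_pos: [0.5325, -0.12, 0.0488]
tool_rot: [0.001, 0.732, 0.681, 0.002]
force: [0.9, 6.2, 4.3]
grip_width: 0.0602
grasp_force: 3.1
```

```bash
python3 pan.py
```

```text
t 10.0 tcp car 7.699330491207953 -0.38581265994997876 [ 0.53247805 -0.11995366  0.04877316] [0.85707131 6.21436905 4.30277427]
side [77.9 -5.3] [ 90.3 122.1] 89.7 [[17.4, -50.0], [136.7, 36.5]] 0.059
```

Emit:
servo_tool:
  series:
    - [[0,0,0],[-0.0001,-0.002,0],75]
    - [[0,0,0],[-0.0002,-0.004,0],75]
    - [[0,0,0],[-0.0003,-0.005,0],75]
    - [[0,0,0],[-0.0003,-0.005,0],75]

```text
t: 10.6
tcp_pos: [0.5324, -0.1203, 0.0486]
tool_rot: [-0.002, 0.731, 0.682, 0.004]
force: [0.6, 26.9, 9.4]
grip_width: 0.0605
grasp_force: 13.7
```

Emit:
servo_tool:
  series:
    - [[0,0,0],[0.002,0.03,0],75]
    - [[0,0,0],[0.004,0.05,0.05],75]
    - [[0,0,0.17],[0.0,0.06,0.1],0]
    - [[0,0,0.35],[-0.02,0.07,0.12],0]
    - [[0,0,0.53],[-0.05,0.08,0.12],0]
    - [[0,0,0.71],[-0.08,0.09,0.12],0]
    - [[0,0,0.89],[-0.1,0.091,0.12],0]
    - [[0,0,1.07],[-0.1,0.091,0.12],0]
    - [[0,0,1.25],[-0.1,0.091,0.12],0]
    - [[0,0,1.43],[-0.1,0.091,0.12],0]
    - [[0,0,1.571],[-0.1,0.091,0.1],0]
    - [[0,0,1.571],[-0.1,0.091,0.1],0]

```text
t: 12.1
tcp_pos: [0.4303, -0.0345, 0.1461]
tool_rot: [-0.001, 0.037, 0.999, 0.0]
force: [0.2, -0.4, -0.4]
grip_width: 0.0855
grasp_force: 0.0
```

```bash
cat > look.py <<'E'
from pan import *
s=sense(); c=(s['tcp_pos'][:2]-o); q=s['tool_rot']; ty=R.from_quat([q[1],q[2],q[3],q[0]]).as_matrix()[:,1]
print('t',s['t'],'tcp car',c@x*1000,c@y*1000,s['tcp_pos'],'ty deg',np.degrees(np.arctan2(ty[1],ty[0])))
for n in('wrist','top'):
    T,m=Tcam(n); im,d=get_image(n); cv2.imwrite(f"pics/{n}_{s['t']:.1f}.png",im[...,::-1]); P=cloud(n,d,T,m).reshape(-1,3)
    k=np.c_[(P[:,:2]-o)@x*1000,(P[:,:2]-o)@y*1000,P[:,2]*1000][d.ravel()>0]
    pn=k[(k[:,1]<-85)&(k[:,1]>-115)&(k[:,2]>9)&(k[:,2]<30)&(k[:,0]<-45)&(k[:,0]>-100)]
    if len(pn): print(n,'pin',len(pn),pn.mean(0).round(1),np.percentile(pn,[5,95],axis=0).round(1).tolist())
    pa=k[(abs(k[:,1])<56)&(k[:,0]>-20)&(k[:,0]<150)&(k[:,2]>50)&(k[:,2]<68)]
    if len(pa)>50: print('pan',len(pa),np.percentile(pa,[1,50,99],axis=0).round(1).tolist())
E
python3 look.py
```

```text
t 12.1 tcp car -70.38364614094073 -108.27069456682173 [ 0.43030276 -0.03453522  0.14609587] ty deg 85.77813378442302
wrist pin 461 [ -69.5 -100.4   19.1] [[-74.1, -113.5, 16.5], [-64.7, -86.6, 20.7]]
pan 2052 [[51.1, -48.8, 56.3], [85.6, -41.5, 60.8], [115.8, 32.7, 64.2]]
pan 1549 [[19.1, -48.5, 54.7], [78.4, -1.0, 62.4], [138.2, 49.1, 67.0]]
```

Emit:
servo_tool:
  series:
    - [[0,0,0],[0,0,-0.05],0]
    - [[0,0,0],[0,0.0005,-0.09],0]
    - [[0,0,0],[0,0.0005,-0.115],0]
    - [[0,0,0],[0,0.0005,-0.12],0]
    - [[0,0,0],[0,0.0005,-0.12],150]
    - [[0,0,0],[0,0.0005,-0.12],255]
    - [[0,0,0],[0,0.0005,-0.12],255]
    - [[0,0,0],[0,0.0005,-0.12],255]
    - [[0,0,0],[0,0.0005,-0.12],255]
    - [[0,0,0],[0,0.0005,-0.12],255]
  force: 40

```text
t: 13.45
tcp_pos: [0.4315, -0.0339, 0.0273]
tool_rot: [0.0, 0.036, 0.999, -0.0]
force: [-1.1, -3.0, 5.8]
grip_width: 0.0079
grasp_force: 39.6
```

Emit:
servo_tool:
  series:
    - [[0,0,0],[0,0,0],180]
    - [[0,0,0],[0,0,-0.002],180]
    - [[0,0,0],[0,0,-0.004],180]
    - [[0,0,0],[0,0,-0.005],180]
    - [[0,0,0],[0,0,-0.005],255]
    - [[0,0,0],[0,0,-0.005],255]
    - [[0,0,0],[0,0,-0.005],255]
    - [[0,0,0],[0,0,-0.005],255]
  force: 40

```text
t: 14.45
tcp_pos: [0.4311, -0.0339, 0.0217]
tool_rot: [-0.0, 0.036, 0.999, -0.0]
force: [-0.7, -3.9, -0.8]
grip_width: 0.0081
grasp_force: 38.9
```

Emit:
servo_tool:
  series:
    - [[0,0,0],[0,-0.0004,0.0075],255]
    - [[0,0,0],[-0.0001,-0.0016,0.0148],255]
    - [[0,0,0],[-0.0002,-0.0035,0.0221],255]
    - [[0,0,0],[-0.0004,-0.0062,0.029],255]
    - [[0,0,0],[-0.0007,-0.0096,0.0357],255]
    - [[0,0,0],[-0.0009,-0.0136,0.042],255]
    - [[0,0,0],[-0.0013,-0.0183,0.0478],255]
    - [[0,0,0],[-0.0016,-0.0235,0.0531],255]
    - [[0,0,0],[-0.0021,-0.0293,0.0578],255]
    - [[0,0,0],[-0.0025,-0.0356,0.0618],255]
    - [[0,0,0],[-0.003,-0.0423,0.0652],255]
    - [[0,0,0],[-0.0034,-0.0492,0.0679],255]
    - [[0,0,0],[-0.004,-0.0565,0.0698],255]
    - [[0,0,0],[-0.0045,-0.0637,0.071],255]
    - [[0,0,0],[-0.005,-0.0712,0.0714],255]
    - [[0,0,0],[-0.0055,-0.0787,0.071],255]
    - [[0,0,0],[-0.006,-0.0852,0.07],255]
    - [[0,0,0],[-0.0061,-0.088,0.0695],255]
    - [[0,0,0],[-0.0061,-0.088,0.0695],255]

```text
t: 16.82
tcp_pos: [0.4257, -0.1198, 0.0932]
tool_rot: [0.001, 0.035, 0.999, 0.002]
force: [-3.1, 13.8, 9.4]
grip_width: 0.0081
grasp_force: 41.7
```

```bash
python3 look.py
```

```text
t 16.825 tcp car 14.947800765372302 -106.93527261236986 [ 0.42568251 -0.11975196  0.09324641] ty deg 85.93285547370351
pan 269 [[19.9, -47.9, 55.0], [85.6, -43.1, 60.4], [135.8, -36.0, 62.2]]
pan 1389 [[18.9, -46.5, 55.2], [83.4, 4.7, 62.5], [138.2, 49.5, 66.9]]
```

Emit:
servo_tool:
  series:
    - [[0,0,0],[0,0.002,0],200]
    - [[0,0,0],[0,0.003,0],150]
    - [[0,0,0],[0,0.003,0],150]
    - [[0,0,0],[0,0.003,0.04],150]
    - [[0,0,0],[0,-0.015,0.09],150]
    - [[0,0,0],[0.0,-0.045,0.12],255]
    - [[0,0,0],[0.0,-0.045,0.12],255]

```text
t: 17.8
tcp_pos: [0.4259, -0.1685, 0.2139]
tool_rot: [0.002, 0.037, 0.999, -0.001]
force: [-0.4, 0.6, -1.4]
grip_width: 0.0004
grasp_force: 0.0
```

```bash
cat > hk.py <<'E'
from pan import *
s=sense(); c=(s['tcp_pos'][:2]-o); print('t',s['t'],'tcp car',c@x*1000,c@y*1000,s['tcp_pos'])
for n in('wrist','side','top'):
    T,m=Tcam(n); im,d=get_image(n); cv2.imwrite(f"pics/{n}_{s['t']:.1f}.png",im[...,::-1]); P=cloud(n,d,T,m)
    k=np.concatenate([(P[...,:2]-o)@np.c_[x,y],P[...,2:]],-1)*1000
    for th in('hook_knob','flap_pull'):
        for r in spot_in(n,th)[:2]:
            w_=w(T,r['location']); print(n,th,r['conf'],((w_[:2]-o)@np.c_[x,y]*1000).round(1),(w_[2]*1000).round(1))
    dark=(im.max(-1)<70)&(d>0)&(abs(k[...,1]+83)<12)&(k[...,2]>60)&(k[...,2]<150)&(k[...,0]>-10)&(k[...,0]<150)
    if dark.sum()>5: print(n,'dark',dark.sum(),np.percentile(k[dark],[5,50,95],axis=0).round(1).tolist())
    f=k[(d>0)&(abs(k[...,0]-5)<25)&(abs(k[...,1])<60)&(k[...,2]>66)&(k[...,2]<110)]
    if len(f): print('flap x,z',np.percentile(f,[2,50,98],axis=0).round(1).tolist())
    p=k[(d>0)&(abs(k[...,0]-14)<25)&(abs(k[...,1]+105)<13)&(k[...,2]>66)&(k[...,2]<110)]
    if len(p): print('pin',len(p),p.mean(0).round(1))
E
python3 hk.py; python3 - <<'E'
import cv2,glob
a=sorted(glob.glob('pics/wrist_1*'))[-1];b=sorted(glob.glob('pics/side_1*'))[-1];print(a,b)
i=cv2.imread(a);j=cv2.imread(b)[100:260,200:360]
cv2.imwrite('pics/c2.png',cv2.hconcat([cv2.resize(i,(440,330)),cv2.resize(j,(330,330))]))
E
```

```text
t 17.8 tcp car 63.531052149935974 -103.34915943320154 [ 0.42587089 -0.16846702  0.21388722]
wrist hook_knob 0.72 [100.  -84.3] 107.0
wrist flap_pull 0.9 [  5.3 -70.2] 85.9
wrist dark 403 [[115.7, -91.2, 107.2], [121.4, -85.8, 112.4], [127.8, -78.6, 115.0]]
flap x,z [[-0.7, -59.7, 66.5], [2.0, -42.4, 83.0], [20.4, -16.8, 95.5]]
pin 423 [  16.7 -105.2   88.7]
side flap_pull 0.69 [-1.7 -5.2] 61.2
side flap_pull 0.33 [-142.7  153. ] 34.0
side dark 30 [[77.4, -90.6, 72.3], [116.1, -87.3, 109.3], [122.7, -81.2, 114.2]]
flap x,z [[-4.8, -57.3, 66.6], [-2.3, -2.2, 81.3], [0.6, 58.2, 94.5]]
pin 52 [  11.5 -105.4   86.2]
top hook_knob 0.51 [70.7 26.5] 58.9
flap x,z [[-3.0, -59.4, 68.5], [-1.7, -0.9, 93.7], [6.9, 59.0, 98.6]]
pics/wrist_17.8.png pics/side_17.8.png
```

View pics/c2.png

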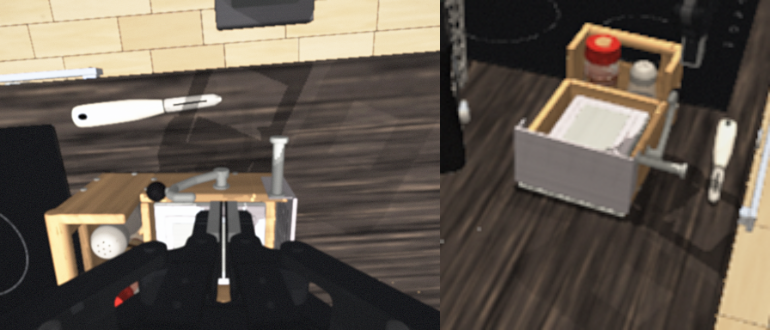

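Emit:
servo_tool:
  series:
    - [[0,0,0],[0.005,-0.045,-0.01],255]
    - [[0,0,0],[0.011,-0.092,-0.02],255]
    - [[0,0,0],[0.011,-0.092,-0.06],255]
    - [[0,0,0],[0.011,-0.092,-0.095],255]
    - [[0,0,0],[0.011,-0.092,-0.095],255]

```text
t: 18.88
tcp_pos: [0.4346, -0.2575, 0.1134]
tool_rot: [-0.003, 0.036, 0.999, 0.002]
force: [-0.9, 0.4, 0.5]
grip_width: 0.0001
grasp_force: 0.0
```

```bash
python3 -c "
from pan import *
s=sense(); c=(s['tcp_pos'][:2]-o); print(s['t'],'tcp car',c@x*1000,c@y*1000,s['tcp_pos'],s['force'])
for a in [40.7,50,60,70,80,90,100,110,120,127,131.8]:
    t=np.radians(a); p=tow(66+75*np.cos(t)+23.5,-86)-s['tcp_pos'][:2]; print(a,p.round(4),round((55+75*np.sin(t)+14.5)/1000-s['tcp_pos'][2],4))"
```

```text
18.875 tcp car 151.7565392112255 -88.40618036448099 [ 0.43462317 -0.25751996  0.1134222 ] [-0.87733836  0.40410593  0.4673645 ]
40.7 [0.0028 0.0052] 0.005
50 [0.0034 0.0138] 0.0135
60 [0.0041 0.0245] 0.021
70 [0.005  0.0363] 0.0266
80 [0.0058 0.0489] 0.0299
90 [0.0067 0.0619] 0.0311
100 [0.0077 0.0749] 0.0299
110 [0.0085 0.0875] 0.0266
120 [0.0094 0.0993] 0.021
127 [0.0099 0.107 ] 0.016
131.8 [0.0102 0.1118] 0.012
```

Emit:
servo_tool:
  series:
    - [[0,0,0],[0.001,0.007,0.005],255]
    - [[0,0,0],[0.0018,0.0145,0.0135],255]
    - [[0,0,0],[0.0025,0.0245,0.021],255]
    - [[0,0,0],[0.003,0.0365,0.027],255]
    - [[0,0,0],[0.004,0.049,0.03],255]
    - [[0,0,0],[0.005,0.062,0.031],255]
    - [[0,0,0],[0.006,0.075,0.03],255]
    - [[0,0,0],[0.007,0.0875,0.0265],255]
    - [[0,0,0],[0.0075,0.0995,0.021],255]
    - [[0,0,0],[0.008,0.107,0.016],255]
    - [[0,0,0],[0.0085,0.112,0.012],255]
    - [[0,0,0],[0.0085,0.115,0.011],255]
    - [[0,0,0],[0.0085,0.115,0.011],255]

```text
t: 20.5
tcp_pos: [0.4446, -0.1436, 0.1273]
tool_rot: [-0.0, 0.036, 0.999, 0.0]
force: [0.5, 0.6, 0.4]
grip_width: 0.0003
grasp_force: 0.0
```

```bash
python3 hk.py; python3 - <<'E'
import cv2,glob
a=sorted(glob.glob('pics/wrist_2*'))[-1];b=sorted(glob.glob('pics/side_2*'))[-1];print(a,b)
i=cv2.imread(a);j=cv2.imread(b)[100:260,200:360]
cv2.imwrite('pics/c3.png',cv2.hconcat([cv2.resize(i,(440,330)),cv2.resize(j,(330,330))]))
E
```

```text
t 20.5 tcp car 37.46572760907305 -86.38845613765186 [ 0.4446085  -0.14364831  0.12730414]
wrist hook_knob 0.85 [100.6 -86.4] 107.4
wrist flap_pull 0.8 [ 12.3 -82.2] 88.9
wrist dark 2298 [[26.8, -93.4, 107.7], [50.3, -89.2, 119.6], [125.5, -78.5, 146.4]]
flap x,z [[1.6, -59.8, 66.6], [1.9, -54.1, 74.5], [15.4, -42.0, 86.9]]
pin 947 [  16.2 -105.3   88.8]
side flap_pull 0.77 [-0.7 -8.1] 61.4
side dark 78 [[22.1, -92.4, 104.9], [25.2, -87.2, 124.1], [120.1, -79.7, 139.6]]
flap x,z [[-4.9, -57.6, 67.2], [-2.3, -1.5, 81.3], [0.4, 57.2, 94.2]]
pin 51 [  11.7 -105.2   86.1]
top flap_pull 0.41 [ 1.1 37.6] 92.0
top flap_pull 0.3 [ 189.3 -143.1] 15.5
flap x,z [[-2.8, -19.4, 73.0], [-1.7, 39.8, 93.8], [6.8, 59.8, 97.4]]
pin 14 [  13.4 -112.5   90. ]
pics/wrist_20.5.png pics/side_20.5.png
```

View pics/c3.png

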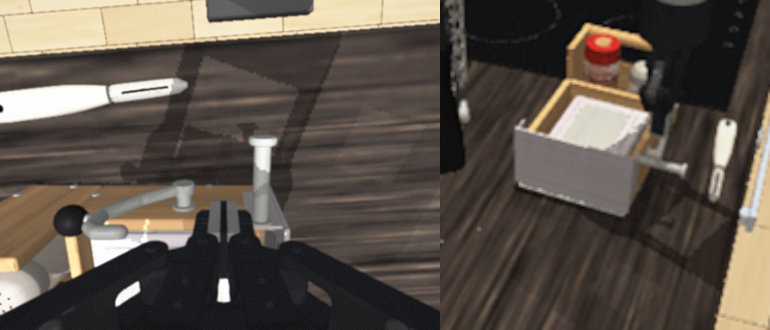

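Emit:
servo_tool:
  series:
    - [[0,0,0],[0,0,0.05],255]
    - [[0,0,0],[-0.004,-0.056,0.05],255]
    - [[0,0,0],[-0.008,-0.112,0.05],255]
    - [[0,0,0],[-0.008,-0.112,0.01],255]
    - [[0,0,0],[-0.008,-0.112,-0.019],255]
    - [[0,0,0],[-0.008,-0.112,-0.019],255]
    - [[0,0,0],[-0.008,-0.112,-0.019],255]

```text
t: 21.82
tcp_pos: [0.4372, -0.2559, 0.1097]
tool_rot: [0.001, 0.036, 0.999, -0.0]
force: [0.0, 0.7, -0.4]
grip_width: 0.0001
grasp_force: 0.0
```

```bash
python3 -c "
from pan import *
s=sense(); c=(s['tcp_pos'][:2]-o); print(s['t'],'tcp car',c@x*1000,c@y*1000,s['tcp_pos'],s['force'])
for a,h in zip([40.7,45,50,55,60,70,80,90,100,110,120,127,131.8],[6,6,6,6,6,7,8,9,10,11,12,13,13]):
    t=np.radians(a); p=tow(66+75*np.cos(t)+15,-85)-s['tcp_pos'][:2]; print(a,p.round(4),round((55+75*np.sin(t)+h)/1000-s['tcp_pos'][2],4))
im,d=get_image('wrist'); cv2.imwrite('pics/w5.png',im[...,::-1])"
```

```text
21.825 tcp car 149.9786707040175 -85.93703849617104 [ 0.43721032 -0.25591867  0.10974689] [ 0.0421817   0.70727293 -0.35609717]
40.7 [0.0018 0.012 ] 0.0002
45 [0.002  0.0158] 0.0043
50 [0.0024 0.0207] 0.0087
55 [0.0027 0.0258] 0.0127
60 [0.0031 0.0313] 0.0162
70 [0.004  0.0432] 0.0227
80 [0.0048 0.0558] 0.0271
90 [0.0057 0.0687] 0.0293
100 [0.0067 0.0817] 0.0291
110 [0.0075 0.0943] 0.0267
120 [0.0084 0.1062] 0.0222
127 [0.0089 0.1138] 0.0182
131.8 [0.0092 0.1186] 0.0142
```

View pics/w5.png

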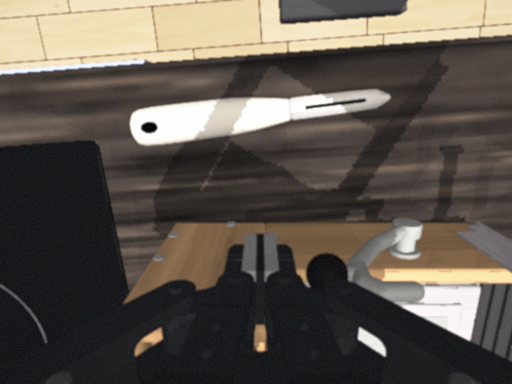

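Emit:
servo_tool:
  series:
    - [[0,0,0],[0.001,0.006,0],255]
    - [[0,0,0],[0.002,0.012,0],255]
    - [[0,0,0],[0.002,0.016,0.003],255]
    - [[0,0,0],[0.0024,0.021,0.008],255]
    - [[0,0,0],[0.0027,0.026,0.012],255]
    - [[0,0,0],[0.003,0.0315,0.016],255]
    - [[0,0,0],[0.004,0.0435,0.022],255]
    - [[0,0,0],[0.0048,0.056,0.027],255]
    - [[0,0,0],[0.0048,0.056,0.027],255]

```text
t: 23.0
tcp_pos: [0.4416, -0.1984, 0.1355]
tool_rot: [0.0, 0.035, 0.999, 0.0]
force: [0.8, 1.1, -0.9]
grip_width: 0.0001
grasp_force: 0.0
```

```bash
python3 -c "
from pan import *
s=sense(); c=(s['tcp_pos'][:2]-o); print(s['t'],'tcp car',c@x*1000,c@y*1000,s['tcp_pos'],s['force'])
for a,h in zip([90,100,110,120,127,131.8],[9,10,11,12,13,13]):
    t=np.radians(a); p=tow(66+75*np.cos(t)+15,-85)-s['tcp_pos'][:2]; print(a,p.round(4),round((55+75*np.sin(t)+h)/1000-s['tcp_pos'][2],4))
im,d=get_image('wrist'); cv2.imwrite('pics/w6.png',im[...,::-1])"
```

```text
23.0 tcp car 92.33189716895122 -85.57713723890807 [ 0.44159058 -0.19843742  0.13553283] [ 0.77535604  1.112155   -0.87309792]
90 [0.0014 0.0113] 0.0035
100 [0.0023 0.0243] 0.0033
110 [0.0032 0.0369] 0.0009
120 [0.004  0.0487] -0.0036
127 [0.0045 0.0563] -0.0076
131.8 [0.0049 0.0611] -0.0116
```

View pics/w6.png

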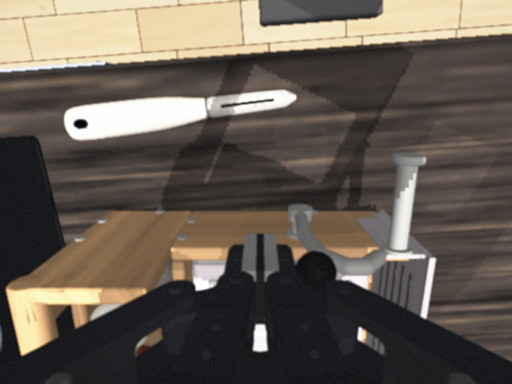

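Emit:
servo_tool:
  series:
    - [[0,0,0],[0.001,0.01,0.003],255]
    - [[0,0,0],[0.002,0.02,0.003],255]
    - [[0,0,0],[0.003,0.03,0.001],255]
    - [[0,0,0],[0.0035,0.038,-0.003],255]
    - [[0,0,0],[0.004,0.045,-0.006],255]
    - [[0,0,0],[0.0045,0.05,-0.01],255]
    - [[0,0,0],[0.0045,0.054,-0.012],255]
    - [[0,0,0],[0.0045,0.057,-0.012],255]
    - [[0,0,0],[0.0045,0.057,-0.012],255]

```text
t: 24.18
tcp_pos: [0.4457, -0.1435, 0.1232]
tool_rot: [-0.0, 0.036, 0.999, -0.001]
force: [-0.9, -5.0, -1.7]
grip_width: 0.0001
grasp_force: 2.1
```

```bash
python3 hk.py; python3 -c "
import cv2,glob
a=sorted(glob.glob('pics/wrist_24*'))[-1]; b=sorted(glob.glob('pics/side_24*'))[-1]
i=cv2.imread(a);j=cv2.imread(b)[120:220,260:360]
cv2.imwrite('pics/c7.png',cv2.hconcat([cv2.resize(i,(440,330)),cv2.resize(j,(330,330))]))"
```

```text
t 24.175 tcp car 37.259923701947635 -85.32492781711372 [ 0.4456838  -0.14351719  0.12322234]
wrist hook_knob 0.75 [ 18.3 -85.4] 95.5
wrist flap_pull 0.98 [ 15.  -98.9] 93.8
wrist dark 2474 [[12.4, -92.5, 112.9], [26.8, -89.9, 120.3], [50.6, -78.5, 148.1]]
flap x,z [[1.7, -59.6, 66.9], [1.9, -51.8, 75.4], [2.3, -43.4, 84.5]]
pin 1027 [  16.8 -105.    89.5]
side flap_pull 0.88 [-3.6 -6.4] 61.9
side dark 109 [[8.2, -91.2, 107.4], [22.2, -84.6, 117.4], [27.9, -77.5, 135.6]]
flap x,z [[-4.9, -57.7, 66.8], [-2.4, -2.4, 81.4], [0.3, 58.0, 94.6]]
pin 56 [  13.3 -104.1   88.8]
top hook_knob 0.31 [-129.1  157.6] 40.5
top flap_pull 0.38 [ 3.1 32.4] 87.4
flap x,z [[-2.9, 15.8, 73.9], [-1.7, 41.4, 94.0], [6.8, 59.9, 98.5]]
pin 16 [  13.3 -111.8   89.1]
```

View pics/c7.png

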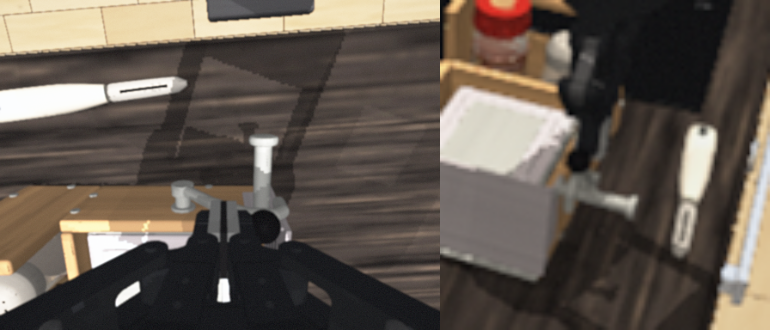

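Emit:
servo_tool:
  series:
    - [[0,0,0],[0,0.002,-0.001],255]
    - [[0,0,0],[0,0.004,-0.002],255]
    - [[0,0,0],[0,0.006,-0.003],255]
    - [[0,0,0],[0,0.006,-0.003],255]

```text
t: 25.12
tcp_pos: [0.4461, -0.1419, 0.1225]
tool_rot: [0.001, 0.037, 0.999, -0.006]
force: [-6.4, -25.3, 5.7]
grip_width: -0.0
grasp_force: 12.8
```

Emit:
servo_tool:
  series:
    - [[0,0,0],[0,-0.01,0.003],255]
    - [[0,0,0],[0,-0.02,0.01],255]
    - [[0,0,0],[0,-0.02,0.06],255]
    - [[0,0,0],[-0.02,-0.0,0.1],255]
    - [[0,0,0],[-0.03,0.02,0.12],255]
    - [[0,0,0],[-0.03,0.02,0.12],255]

```text
t: 25.88
tcp_pos: [0.4164, -0.1161, 0.2423]
tool_rot: [0.002, 0.035, 0.999, -0.0]
force: [0.7, -0.2, -0.8]
grip_width: 0.0
grasp_force: 0.0
```

```bash
python3 hk.py; python3 look.py; python3 -c "
import cv2
from h import *
i=cv2.imread(sorted(__import__('glob').glob('pics/wrist_2[56]*'))[-1]);j=cv2.imread(sorted(__import__('glob').glob('pics/side_2[56]*'))[-1])[110:260,210:360]
cv2.imwrite('pics/c8.png',cv2.hconcat([cv2.resize(i,(440,330)),cv2.resize(j,(330,330))]))
T,m=Tcam('top'); get_image('top')
for th in('tomato_tin','garlic','peeler'): print(th,[w(T,r['location']).round(3) for r in spot_in('top',th)[:1]])"
```

```text
t 25.875 tcp car 11.993764588019998 -116.45333119791034 [ 0.4163937  -0.11614117  0.24231939]
wrist hook_knob 0.58 [ 25.1 -84.5] 92.3
wrist flap_pull 0.87 [ 11.7 -99.4] 88.5
wrist dark 275 [[10.7, -91.0, 112.1], [17.1, -86.4, 117.0], [24.3, -81.6, 119.8]]
flap x,z [[7.9, 1.2, 66.2], [13.2, 59.0, 70.8], [23.7, 60.0, 75.4]]
pin 323 [  15.8 -105.5   88.9]
side hook_knob 0.5 [ 11.2 -83.3] 100.0
side flap_pull 0.7 [ 0.5 -3.4] 60.0
side dark 46 [[7.1, -89.3, 106.5], [10.8, -83.9, 114.5], [18.2, -78.1, 118.8]]
flap x,z [[-4.9, -57.5, 66.4], [-2.3, -1.8, 81.5], [0.4, 57.0, 94.7]]
pin 49 [  11.1 -104.8   86.5]
top flap_pull 0.61 [-125.   156.4] 39.4
top flap_pull 0.49 [-1.9 39.7] 93.5
flap x,z [[-2.8, -21.8, 72.6], [-1.4, 33.3, 94.3], [21.1, 59.9, 97.7]]
t 26.325 tcp car 12.730970779172926 -116.9448856287097 [ 0.41585192 -0.1168423   0.23968045] ty deg 85.86693281459222
pan 4533 [[37.6, -50.1, 52.2], [96.0, -30.8, 62.3], [140.4, 4.9, 66.3]]
pan 1145 [[19.1, -35.1, 54.6], [85.9, 12.6, 62.6], [138.4, 50.0, 67.3]]
tomato_tin [array([0.708, 0.138, 0.109])]
garlic [array([0.696, 0.005, 0.041])]
peeler [array([ 0.381, -0.313,  0.015])]
```

View pics/c8.png

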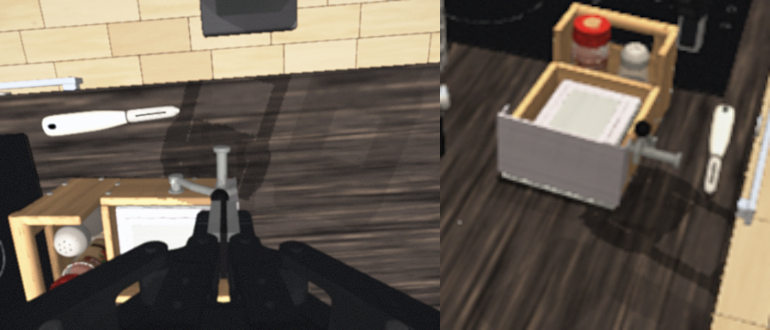

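```bash
python3 -c "
from station import *
print(finish_job())"
```

```text
the job is handed in; nothing more can be done
None
```

The job is handed in: the pan is home against the divider, the flap is fully shut, and the hook is turned over the pin to its stop. The tin and garlic are where they were; the peeler was partly hidden in the last check, but the arm never went near it.

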